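# Switch off a kiln controller and reset its tripped cut-out with a pen

### The arm

A 7-joint arm with a two-finger parallel gripper is mounted at the origin on a cart in front of the work surface, level with it; the furniture and walls round the work are solid. World frame = base frame: x ahead of the robot, y to its left, z up, the work surface at z = 0. Lengths are in m, angles in rad, forces in N, time in s.
With the tool pointing down it reaches from about 0.4 to 0.85 m from the base axis. Payload 6.9 kg.
Tool frame: the origin (TCP) lies midway between the tips of the shut fingers; the grasp point (between the pads) lies 19 mm behind it; z points along the fingers, y is the line along which they close (so a half turn about z gives the same grasp; the last joint's range is limited). The gripper opens to 85 mm and grips with 20 to 120 N. Pads are 22 mm wide; open, the fingers measure 114 mm over their backs; the gripper's body (76 mm by 85 mm) begins 54 mm behind the grasp point. The pads swing forward as they close: fully open they stand 13 mm farther back than shut.
Start: joints at [1.312, 0.507, -0.238, 1.5, 0.126, 1.149, -0.155], TCP at [0.223, -0.584, 0.231] pointing down, gripper open.
Joint ranges: [-3.08, 3.08], [-0.24, 2.05], [-1.43, 1.35], [0, 2.5], [-1.52, 4.66], [0.17, 1.96], [-2.89, 2.89]. Speed limits (rad/s): [2.39, 2.39, 3.14, 3.14, 3.14, 3.14, 3.14].

### API

Orientations are given as a 3x3 rotation matrix whose columns are the frame's x, y, z axes.
In Python, from cell import env, kin, vision, order gives the robot as it stands. The module is installed in compiled form; this text tells all that it offers. Calls block until the motion is done:
- env.move_ptp(position, orientation): joint-space move of the TCP to a pose.
- env.move_l(position, rot=None, velocity=0.15, threshold=None): straight line of the TCP; rot=None keeps the orientation; velocity is the mean speed in m/s. With threshold (N) it stops when the force on the tool has changed by that much, and returns True; else False.
- env.move_joints(angles): joint-space move.
- env.command_gripper(opening, grasp_force=None): finger opening in m; grasp_force is the grip in N (None keeps the last); returns when the fingers have stopped.
- env.hold(seconds).
- kin.solve_ik(position, orientation): joint angles nearest the present ones, or None.
- env.sense(): the state.
- vision.capture(name): name is "side" or "top" or "wrist"; returns (picture, depth): 400x640x3 uint8, red, green, blue; 400x640 float32, m along the optical axis (not along the pixel's ray), 0 where there is no reading.
- vision.camera_model(name): a dict with "K" (3x3 intrinsics, pixels), "cam_to_world" (4x4, takes a point from camera to world coordinates). Camera axes: x right, y up, looking along -z (the intrinsics and any distortion apply to the point x, -y, -z); pixel columns grow to the right and rows downward; lengths in m; the calibration is good to about 2 mm. A picture is of the moment at which its call begins: read the wrist's pose just before it. camera_model takes no time and is no camera call; for the wrist camera it gives the pose at the moment of the call.
A pose or a line that the arm cannot do raises env.Unreachable and nothing moves.
- order.job_done(): hands the job in; it is judged then, once.
The state is a dict: "t": time; "joint_positions": joint angles; "qd": joint speeds; "tau": joint torques, N m; "position": TCP position; "ee_rot": TCP orientation; "force": force on the tool from outside, world axes, zero at the start; "torque": the same for the moment, N m; "grip_width": finger opening in m; "grip_force": force on a finger pad.
Only numpy, scipy, OpenCV 4.12 (cv2) and the standard library are available. Lean on these libraries where they do the work, as an engineer would, in place of code of your own. Each camera call takes 0.05 s, during which the arm holds its last target. There are 200 camera calls.

### The job

The kiln's over-temperature cut-out has tripped: first turn the selector knob on the grey control box back to its zero mark (the one long mark), home in its notch, and only then reset the cut-out. Lay the ball pen point down on its sloping wire rest and let go of it, so that you can take it up afresh from above, and with its point push the white button at the bottom of the well until it snaps in and stays in. Leave the pen on its rest again, point down, the selector at zero, and the solder spool, the glass jar and the pliers where they are.

Things in the scene. Friction and masses are not known exactly. Their poses are not given: they have to be found in the camera images.
- control_box: grey control box, fixed on the bench, 130 (x) x 190 (y) x 70 mm high with a level lid; origin at the centre of its underside, x away from the robot at yaw 0. On the lid, on its left half (+y), sits the selector knob, axis vertical at x 0, y +42 mm; on its right half, at x 0, y -60 mm, is the reset well
- selector_knob (a joint): angle of the selector (rad): 0 with the pointer at the long zero mark, growing clockwise seen from above. Notched every 30 degrees (0.524 rad): let go between two notches it jumps to the nearer one; end stops at -1.12 and +2.70
- knob_grip (a point): point on the knob's axis at the middle height of its grip, 23 mm above the lid (93 mm above the bench). The black grip is a bar 46 mm long, 14 mm thick, 27 mm high, its top 35 mm above the lid, on a round skirt of 49 mm diameter that ends 9 mm above the lid; this frame's x runs along the bar towards the white pointer line
- zero_mark (a point): middle of the zero mark on the box lid: the one long bar (13 mm) among the short ticks (4.5 mm) round the knob, 35 mm from the knob's axis on the box's far (+x) side
- reset_well (a point): centre of the mouth of the round well in the lid, level with the lid, 17 mm in diameter; the white button (14 mm across) lies 7 mm below when popped out and 12 mm below when in
- reset_button (a joint): how far the reset button is pushed in (m): 0 popped out (tripped), 0.005 in (reset); it springs back out if let go before about half way, snaps in after it and then stays in; takes about 5 N
- ball_pen: light-coloured ball pen, 145 mm long, barrel about 9 mm thick (11 mm over the clip); lies loose on the bench at the start; its y axis runs along the barrel towards the writing point; origin midway along, on the underside (4.5 mm below the barrel's axis)
- pen_mid (a point): middle of the pen, on the barrel's axis
- pen_tip (a point): the writing point at the end of the pen, 72 mm from the middle
- pen_rest: wire pen rest on a dark steel foot 150 x 70 x 11 mm, fixed; origin at the centre of the underside. Two upright V forks of 5 mm wire, each open 30 mm wide at the top, carry the pen along the rest's x-z plane at 45 degrees, rising towards the rest's +x; a wire toe at the low (-x) end stops its point. The 95 mm between the forks is free for fingers
- rest_mid (a point): where the middle of a parked pen lies: 80 mm above the bench over the rest's origin; the forks stand 52 mm before and behind it along the 45-degree slope, the toe 76 mm down the slope
- spool: solder spool, 57 x 42 x 45 mm, loose bystander; origin at the centre of its underside
- jar: small glass jar with a white lid, 54 mm wide, 57 mm high, loose bystander; origin at the centre of its underside
- pliers: pliers with black grips, 166 x 56 x 16 mm, loose bystander; origin at the centre of its underside
Not all that is in view belongs to the job. What is shaped like the ball_pen but red is not meant.

How it is judged:
On the way, in this order (a step that is already met when the one before it is completed fails the run):
1. the selector stands in the zero notch (value of joint selector_knob between -0.12 and 0.12 rad), for 0.3 s.
2. the pen lies on its rest, point down, let go (all of step 1 and distance between pen_mid and rest_mid below 0.016 m and angle between the y axis of ball_pen and the x axis of pen_rest, either way round below 0.95 rad and angle between ball_pen's own y axis and vertical above 2.1 rad and contact force between the fingers and ball_pen below 0.05 N and linear speed of ball_pen below 0.02 m/s), for 0.3 s.
3. the pen pushes the reset button in (all of step 1 and value of joint reset_button above 0.004 m and horizontal distance between pen_tip and reset_well below 0.009 m and distance between pen_tip and reset_well below 0.022 m).
At the end, for the whole second after the job is handed in: the selector is within 0.12 rad of zero, the reset button is in (more than 4 mm), and the pen lies still on its rest, point down, its middle within 16 mm of rest_mid, touched by nothing of the robot (all of step 2 and value of joint reset_button above 0.004 m).
It fails at once if the reset button goes in while the selector is off zero (value of joint reset_button above 0.003 m and (value of joint selector_knob above 0.2 rad or value of joint selector_knob below -0.2 rad)).
It fails at once if the spool, the jar or the pliers are moved by more than 30 mm (distance of any of spool, jar, pliers from where it was at the start of the episode above 0.03 m).
It also fails if it takes over 58 s, if anything falls off the work surface, if the arm or the gripper's body presses on something with over 40 N, if the wrist force passes 120 N, or if a joint passes its speed limit or range.

## Working session

There is one attempt and no reset: what is moved stays moved. The work goes in short steps, each a Python script; the robot and the scene stay as the last script left them, time stands still between calls to the robot, and variables do not carry over. Pictures are saved under pics/ and viewed, at most 10 in all, crops included, and the job is handed in when it is done.

```bash
mkdir -p pics; ls; cat > h.py <<'E'
import numpy as np, cv2
from cell import env, kin, vision, order
def grab(n):
    m=vision.camera_model(n); p,d=vision.capture(n); return p,d,m
def cloud(d,m):
    K=m["K"];v,u=np.mgrid[:d.shape[0],:d.shape[1]]
    P=np.stack([(u-K[0,2])/K[0,0]*d,-(v-K[1,2])/K[1,1]*d,-d],-1)
    T=np.array(m["cam_to_world"]);return P@T[:3,:3].T+T[:3,3]
def ray(px,m,z):
    K=m["K"];T=np.array(m["cam_to_world"]);px=np.atleast_2d(px).astype(float)
    r=np.stack([(px[:,0]-K[0,2])/K[0,0],-(px[:,1]-K[1,2])/K[1,1],-np.ones(len(px))],-1)@T[:3,:3].T
    return T[:3,3]+r*((z-T[2,3])/r[:,2])[:,None]
E
python3 - <<'E'
from h import *
for n in("top","side"):
    p,d,m=grab(n); cv2.imwrite(f"pics/{n}.png",p[:,:,::-1]); np.savez(f"{n}.npz",p=p,d=d,K=m["K"],T=m["cam_to_world"])
    print(n,{k:np.round(v,3).tolist() if not isinstance(v,str) else v for k,v in m.items()}, (d==0).mean())
print(env.sense())
E
```

```text
pics
top {'K': [[376.598, 0.0, 322.758], [0.0, 376.598, 201.399], [0.0, 0.0, 1.0]], 'cam_to_world': [[-0.01, 0.996, -0.083, 0.517], [-1.0, -0.011, -0.007, -0.146], [-0.008, 0.083, 0.997, 1.023], [0.0, 0.0, 0.0, 1.0]]} 0.00406640625
side {'K': [[413.962, 0.0, 320.136], [0.0, 413.962, 198.094], [0.0, 0.0, 1.0]], 'cam_to_world': [[0.937, 0.159, -0.31, 0.287], [-0.348, 0.432, -0.832, -0.943], [0.001, 0.888, 0.461, 0.51], [0.0, 0.0, 0.0, 1.0]]} 0.00406640625
{'t': 0.1, 'joint_positions': array([ 1.31152331,  0.50828983, -0.23749955,  1.50101257,  0.1256726 ,
        1.14888031, -0.15480622]), 'qd': array([ 4.38633317e-04, -5.29964022e-04,  3.78802915e-04, -4.63409102e-03,
        1.05581236e-04,  4.82167188e-04,  3.38460182e-05]), 'tau': array([-5.12352563e-03, -6.21840978e+01, -2.19447099e+00, -2.50205451e+01,
        1.26005325e-02,  7.80707574e-03, -7.34370133e-05]), 'position': array([ 0.22273036, -0.58350054,  0.23050008]), 'ee_rot': array([[ 9.34217591e-01,  3.56703172e-01, -5.83621027e-04],
       [ 3.56703649e-01, -9.34216390e-01,  1.49767207e-03],
       [-1.10039525e-05, -1.60733134e-03, -9.99998708e-01]]), 'force': array([ 0.43656327, -0.38290252, -0.94802824]), 'torque': array([-0.01233208,  0.03804385, -0.0069563 ]), 'grip_force': 0.0, 'grip_width': 0.08496826444369775}
```

View pics/top.png

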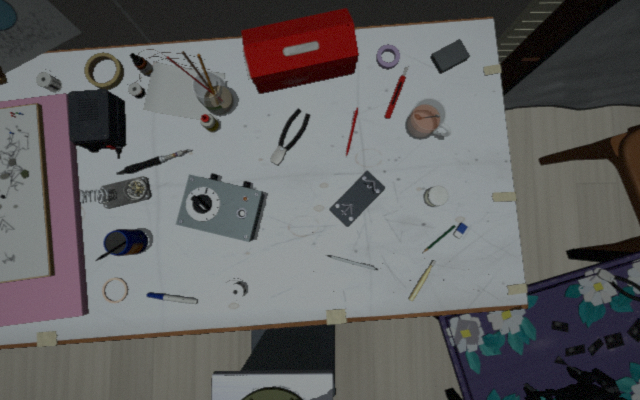

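View pics/side.png

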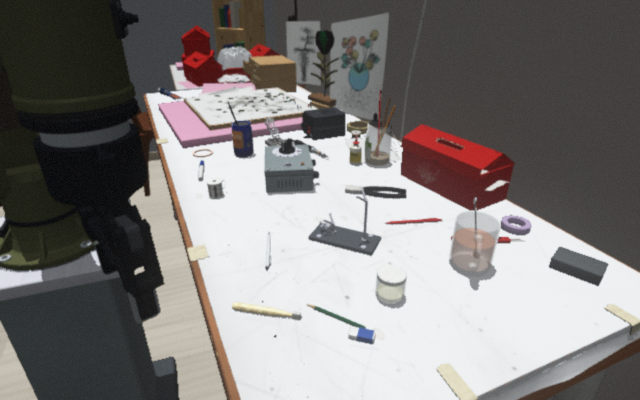

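The top view shows the box at about (222,207) with the knob at (204,203) and the well at (241,213). The rest is at (357,198) and the pale pen at (352,262). The spool is near (237,288), the jar at (435,196) and the pliers at (290,137).

```bash
python3 - <<'E'
import numpy as np,cv2
from h import cloud,ray
z=np.load("top.npz");p=z["p"];m=dict(K=z["K"],cam_to_world=z["T"])
a=cv2.resize(p[165:275,170:390],None,fx=3.6,fy=3.6,interpolation=cv2.INTER_CUBIC)
cv2.imwrite("pics/crop.png",a[:,:,::-1])
P=cloud(z["d"],m); print("table z",np.median(P[230:250,280:320,2]), "lid", P[225,225], "lid by well",P[200,241])
# lid by depth
def rect(mask,zz,name):
    c=max(cv2.findContours(mask.astype(np.uint8),0,1)[0],key=cv2.contourArea)[:,0,:]
    W=ray(c,m,zz)[:,:2].astype(np.float32); r=cv2.minAreaRect(W*1000); print(name,r)
s=np.zeros(p.shape[:2],bool);s[160:250,165:280]=1
rect(s&(abs(P[...,2]-.07)<.012),.07,"lid")
s=np.zeros(p.shape[:2],bool);s[160:235,320:395]=1
rect(s&(p.max(-1)<95),.011,"foot")
s=np.zeros(p.shape[:2],bool);s[245:280,318:385]=1
g=p[...,:].astype(int).sum(-1); bg=cv2.medianBlur(p,31).astype(int).sum(-1)
rect(s&(bg-g>40),.0045,"pen")
E
```

```text
table z 0.001754776975823269 lid [0.53897149 0.10907765 0.07085505] lid by well [0.60210331 0.06922675 0.06996476]
lid ((583.2614135742188, 126.14672088623047), (194.68344116210938, 132.00521850585938), 76.11392974853516)
foot ((608.5383911132812, -231.19314575195312), (69.40396118164062, 149.24876403808594), 45.36690902709961)
pen ((439.5843811035156, -213.9111328125), (146.32876586914062, 12.5696382522583), 74.30702209472656)
```

View pics/crop.png

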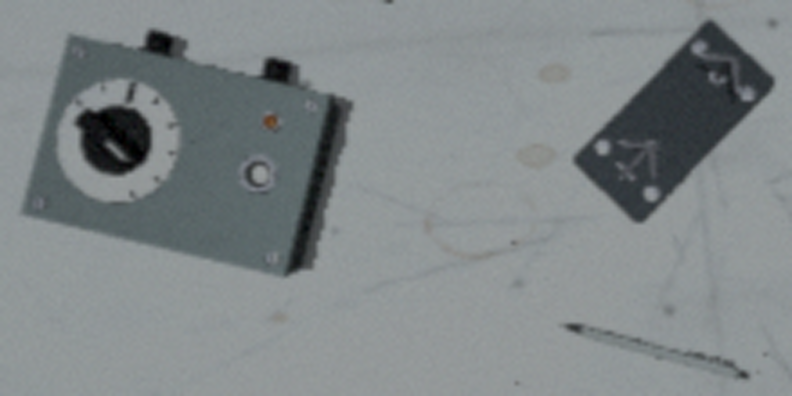

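The crop shows the knob's white line pointing lower right at crop (118,148), about four notches clockwise of zero. The rest's high end is at the upper right. The pen's point end is unclear, so I'll take wrist close-ups on the way to the knob.

```bash
cat >> h.py <<'E'
def Rd(deg):
    c,s=np.cos(np.radians(deg)),np.sin(np.radians(deg)); return np.array([[c,s,0],[s,-c,0],[0,0,-1.]])
def Rxz(x,z):
    x=np.array(x,float);z=np.array(z,float);x/=np.linalg.norm(x);z/=np.linalg.norm(z);return np.c_[x,np.cross(z,x),z]
def best(pos,R):
    "of the two half-turn twins, the one with joint 7 nearest mid range"
    o=[(abs(q[6]),S) for S in (R,R*np.array([-1,-1,1])) if (q:=kin.solve_ik(np.array(pos),S)) is not None]
    return min(o,key=lambda t:t[0])[1] if o else None
box=np.array([.5833,.1261]);bx=np.array([np.cos(np.radians(-13.9)),np.sin(np.radians(-13.9))]);by=np.array([-bx[1],bx[0]])
knob=box+.042*by; well=box-.060*by
ry=np.radians(-44.6);h=np.array([np.cos(ry),np.sin(ry),0]);rest=np.array([.6085,-.2312,.080])
pen=np.array([.4396,-.2139])
E
python3 - <<'E'
from h import *
print("knob",knob,"well",well)
for a in(45,165,-135,-15):
    q=kin.solve_ik(np.array([*knob,.1]),Rd(a)); print(a,None if q is None else np.round(q,2))
ez=np.array([0,0,1])
for s in(1,-1):
    q=kin.solve_ik(rest,Rxz(s*(h+ez),h-ez));print("rest tilt",s,None if q is None else np.round(q,2))
    q=kin.solve_ik(rest,Rxz(s*h,-ez));print("rest vert",s,None if q is None else np.round(q,2))
    for y in(-60,-30,0,30,60):
        d=np.array([np.cos(np.radians(y)),np.sin(np.radians(y)),0])
        q=kin.solve_ik(np.array([*well,.13]),Rxz(s*(d+ez),d-ez));print("well",y,s,None if q is None else np.round(q,2))
env.move_ptp(np.array([*(pen-[.06,0]),.25]),best([*pen,.2],Rd(74.3)))
p,d,m=grab("wrist");cv2.imwrite("pics/w1.png",p[:,:,::-1]);np.savez("w1.npz",p=p,d=d,K=m["K"],T=m["cam_to_world"])
s=env.sense();print(s["t"],s["position"],np.round(s["joint_positions"],2));print(np.round(m["cam_to_world"],3).tolist(),np.round(m["K"],1).tolist())
E
```

```text
knob [0.59338958 0.16687009] well [0.56888632 0.06785701]
45 [ 0.08  0.69 -0.67  1.69  0.5   0.94 -1.56]
165 [ 0.21  0.77 -0.93  1.69  0.7   1.05  0.36]
-135 [ 0.32  0.91 -1.23  1.69  0.9   1.23  1.23]
-15 [-0.08  0.64 -0.38  1.69  0.29  0.87 -2.42]
rest tilt 1 [ 0.09  0.64 -0.04  2.28  2.22  0.65  1.84]
rest vert 1 [ 0.32  0.68  0.01  1.61 -0.01  0.85 -2.01]
well -60 1 [ 0.07  0.94 -1.23  1.99  1.36  1.79  1.95]
well -30 1 [-0.81  0.54  0.35  2.33  1.8   0.5   1.93]
well 0 1 None
well 30 1 [ 0.77  0.66 -1.03  2.43  2.76  0.42  2.56]
well 60 1 [ 0.88  0.73 -0.94  2.14 -0.66  0.25  0.28]
rest tilt -1 [ 0.05  0.64  0.02  2.28  2.26  0.62 -1.34]
rest vert -1 [ 0.71  0.76 -0.68  1.61  0.55  0.97  0.64]
well -60 -1 [-0.29  0.66 -0.51  1.99  1.19  1.24 -1.05]
well -30 -1 [-0.12  0.58 -0.66  2.32  1.66  1.04 -1.05]
well 0 -1 None
well 30 -1 [ 0.85  0.76 -1.22  2.43  2.43  0.5  -0.24]
well 60 -1 [ 0.35  0.57 -0.1   2.15 -1.35  0.72 -2.2 ]
1.6417 [ 0.37945581 -0.21535074  0.24979568] [ 0.97  0.23 -0.63  1.93  0.16  1.03 -0.01]
[[0.962, 0.261, 0.079, 0.399], [-0.273, 0.921, 0.278, -0.144], [-0.0, -0.289, 0.957, 0.393], [0.0, 0.0, 0.0, 1.0]] [[340.4, 0.0, 309.5], [0.0, 340.4, 201.9], [0.0, 0.0, 1.0]]
```

View pics/w1.png

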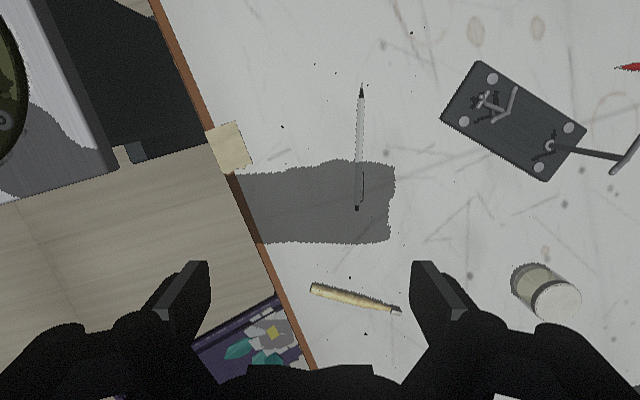

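The pen's conical point is at (361,85) and the clip and button end is at (357,211), so the point faces +y. Next I'll refine the pen and foot from this view, then look at the knob.

```bash
python3 - <<'E'
from h import *
z=np.load("w1.npz");p=z["p"];m=dict(K=z["K"],cam_to_world=z["T"])
e=ray([(361,85),(357,211)],m,.0045);print("pen ends",e.round(4).tolist(),"mid",e.mean(0).round(4),np.linalg.norm(e[0]-e[1]))
s=np.zeros(p.shape[:2],np.uint8);s[50:190,435:590]=1
mk=cv2.morphologyEx(s*(p.max(-1)<85).astype(np.uint8),cv2.MORPH_OPEN,np.ones((7,7)))
c=max(cv2.findContours(mk,0,1)[0],key=cv2.contourArea)[:,0,:]
print("foot",cv2.minAreaRect((ray(c,m,.011)[:,:2]*1000).astype(np.float32)))
env.move_ptp(np.array([*knob,.22]),Rd(45))
p,d,m=grab("wrist");cv2.imwrite("pics/w2.png",p[:,:,::-1]);np.savez("w2.npz",p=p,d=d,K=m["K"],T=m["cam_to_world"])
s=env.sense();print(s["t"],s["position"],np.round(s["joint_positions"],2))
E
```

```text
pen ends [[0.4565, -0.1447, 0.0045], [0.4189, -0.2828, 0.0045]] mid [ 0.4377 -0.2137  0.0045] 0.14312971942775984
foot ((607.3270263671875, -231.08328247070312), (70.61674499511719, 155.26617431640625), 45.23152542114258)
3.3 [0.59376797 0.1649874  0.22001006] [ 0.09  0.56 -0.67  1.54  0.37  1.17 -1.44]
```

View pics/w2.png

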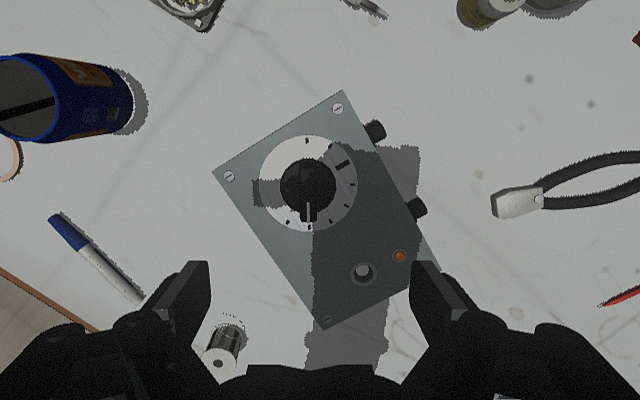

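The pointer line at (308,212) points straight down the image and the long zero mark is at (340,164), so the selector is 120° clockwise of zero. I'll grip the knob and turn it counter-clockwise.

```bash
python3 - <<'E'
from h import *
z=np.load("w2.npz");m=dict(K=z["K"],cam_to_world=z["T"]);p=z["p"]
W=(p.min(-1)>110).astype(np.uint8);W[:, :255]=0;W[:,362:]=0;W[:130]=0;W[238:]=0
k=ray([(308,184)],m,.07)[0];w=ray([(363,272)],m,.07)[0];print("dial",k,"well",w,"vs",knob,well)
kc=(k[:2]+knob)/2; a0=46.1
env.command_gripper(.045,40)
env.move_l(np.array([*kc,.13]),Rd(a0),velocity=.2)
hit=env.move_l(np.array([*kc,.085]),velocity=.08,threshold=12)
print("hit",hit,env.sense()["position"])
env.command_gripper(0.0,40);s=env.sense();print(s["t"],s["grip_width"],s["grip_force"])
for i in range(1,5):
    env.move_ptp(np.array([*kc,.085]),Rd(a0+30*i)); s=env.sense();print(s["t"],s["force"].round(1),s["torque"].round(2),s["grip_width"])
env.hold(.2)
env.command_gripper(.05);s=env.sense();print(s["t"],np.degrees(np.arctan2(s["ee_rot"][1,0],s["ee_rot"][0,0])))
env.move_l(np.array([*kc,.22]),velocity=.25)
p,d,m=grab("wrist");cv2.imwrite("pics/w3.png",p[40:360,180:520,::-1]);np.savez("w3.npz",p=p,d=d,K=m["K"],T=m["cam_to_world"]);print(env.sense()["t"])
E
```

```text
dial [0.59368994 0.16815127 0.07      ] well [0.56949779 0.06974555 0.07      ] vs [0.59338958 0.16687009] [0.56888632 0.06785701]
hit False [0.59357957 0.16774167 0.084939  ]
5.4667 0.013059006793314525 40.40221810340881
5.9583 [-0.  -0.8  5.3] [-0.07  0.34  0.04] 0.012976746887896467
6.45 [-2.  -0.9  6.9] [-0.1   0.57  0.01] 0.013284631992394505
6.95 [-2.9 -1.5  8.1] [-0.32  0.73  0.02] 0.012967363192626313
7.4583 [-3.5 -2.4  8.6] [-0.54  0.86 -0.  ] 0.013041937202015066
8.1 166.09702062102144
8.8417
```

View pics/w3.png

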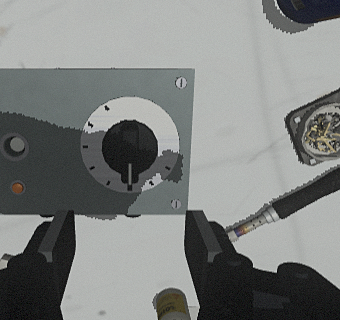

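The selector's pointer line is at crop (130,175), in line with the box's far direction and the zero mark. Next I'll pick up the pen and lay it on the rest.

```bash
python3 - <<'E'
from h import *
pm=np.array([.4384,-.2138]);ez=np.array([0,0,1.]);R=Rd(74.5)
env.move_ptp(np.array([*pm,.12]),R);env.command_gripper(.035)
env.move_l(np.array([*pm,.03]),velocity=.2)
print("hit",env.move_l(np.array([*pm,.0015]),velocity=.05,threshold=8))
zt=env.sense()["position"][2];env.command_gripper(0.0,50);s=env.sense();print(s["t"],zt,s["grip_width"],s["grip_force"],s["position"])
env.move_l(np.array([*pm,.17]),velocity=.25);s=env.sense();print(s["grip_width"],s["grip_force"])
T=Rxz(-(h+ez),h-ez);zt_=T[:,2];u=(h+ez)/2**.5
delta=.0045-zt
tgt=np.array([.608,-.2312,.080])+delta*zt_+.003*u
env.move_ptp(tgt+[0,0,.11],T)
s=env.sense();print(s["t"],s["position"]-tgt,np.round(s["joint_positions"],2))
p,d,m=grab("side");cv2.imwrite("pics/s2.png",cv2.resize(p[150:270,270:430],None,fx=4,fy=4,interpolation=2)[:,:,::-1])
E
```

```text
hit False
12.3667 0.0014437263121077487 0.0069544777666087675 49.104913981909704 [ 0.43861209 -0.21384376  0.00188256]
0.006783877412138832 48.79025650327094
14.3 [-0.00076447 -0.00046059  0.10882054] [ 0.59  0.5  -0.74  2.17  1.72  0.84 -0.65]
```

View pics/s2.png

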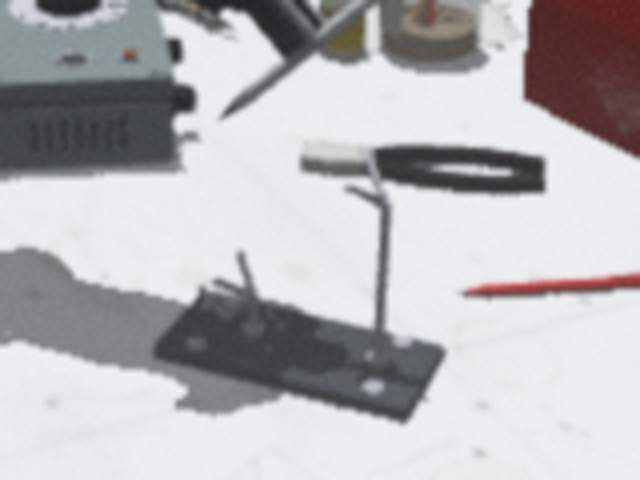

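The pen hangs in the gripper at about 45° with its point down-left at (225,115), above the low fork. I'll lower it and let go.

```bash
python3 - <<'E'
from h import *
ez=np.array([0,0,1.]);T=Rxz(-(h+ez),h-ez);zt_=T[:,2];u=(h+ez)/2**.5
tgt=np.array([.608,-.2312,.080])+.003*zt_+.003*u
print(env.move_l(tgt+[0,0,.02],velocity=.15,threshold=10))
print(env.move_l(tgt-[0,0,.004],velocity=.03,threshold=3));s=env.sense();print(s["t"],s["position"]-tgt,s["force"])
env.command_gripper(.03);env.hold(.2);
env.move_l(env.sense()["position"]-.10*zt_,velocity=.2);env.hold(.2);print(env.sense()["t"])
p,d,m=grab("side");cv2.imwrite("pics/s3.png",cv2.resize(p[150:270,270:430],None,fx=4,fy=4,interpolation=2)[:,:,::-1])
np.savez("s3.npz",p=p,d=d,K=m["K"],T=m["cam_to_world"])
p,d,m=grab("top");np.savez("t3.npz",p=p,d=d,K=m["K"],T=m["cam_to_world"])
E
```

```text
False
True
15.75 [ 0.00033465  0.0005385  -0.00065628] [-0.27134323  1.12627576  1.01203352]
17.15
```

View pics/s3.png

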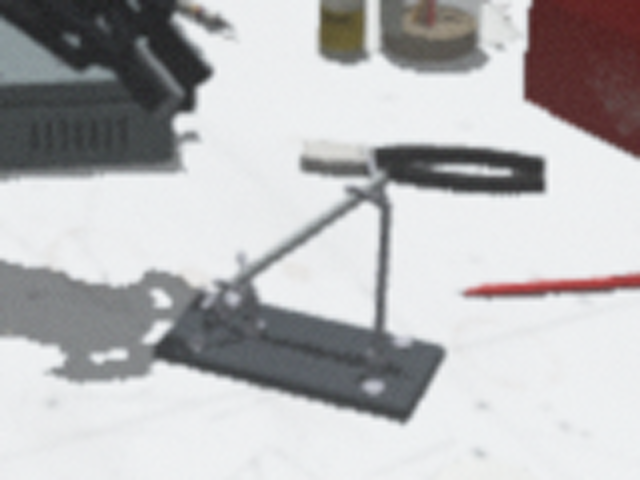

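The pen lies in both forks, from (215,300) to (385,175), and has been released. Now I'll take it up from above and hover over the well.

```bash
cat >> h.py <<'E'
ez=np.array([0,0,1.]);u=(h+ez)/2**.5
V=Rxz(-h,-ez);H=Rxz(-(h+ez),h-ez)
G=np.array([.608,-.2312,.080])+.008*u; PICK=G-.009*ez; L=.081
def tcp(tip): return np.array(tip)+L*ez+.009*H[:,2]
E
python3 - <<'E'
from h import *
w=np.array([.5692,.0690,.07])
env.move_ptp(PICK+[0,0,.10],V);s=env.sense();print(s["t"],np.round(s["joint_positions"],2))
print("q hover",kin.solve_ik(tcp(w+[0,0,.02]),H))
env.command_gripper(.03)
print(env.move_l(PICK,velocity=.12,threshold=8));s=env.sense();print(s["t"],s["position"]-PICK)
env.command_gripper(0.0,100);s=env.sense();print(s["t"],s["grip_width"],s["grip_force"],s["position"]-PICK)
env.move_l(PICK+[0,0,.15],velocity=.2)
env.move_ptp(tcp(w+[0,0,.05]),H);env.move_l(tcp(w+[0,0,.012]),velocity=.1)
s=env.sense();print(s["t"],s["position"]-tcp(w+[0,0,.012]),s["force"],s["grip_width"])
A=[]
for n in("wrist","side","top"):
    p,d,m=grab(n);np.savez(f"h_{n}.npz",p=p,d=d,K=m["K"],T=m["cam_to_world"])
    K=m["K"];T=m["cam_to_world"];q=np.linalg.inv(T)@np.r_[w,1];c=(int(K[0,2]-K[0,0]*q[0]/q[2]),int(K[1,2]+K[1,1]*q[1]/q[2]));print(n,c)
    k=60 if n=="wrist" else 32
    x0,y0=max(c[0]-k,0),max(c[1]-k,0);print("crop origin",x0,y0,"scale",256/(2*k))
    A.append(cv2.resize(p[y0:y0+2*k,x0:x0+2*k],(256,256),interpolation=cv2.INTER_CUBIC))
cv2.imwrite("pics/hov.png",np.hstack(A)[:,:,::-1])
E
```

```text
18.65 [ 0.78  0.7  -0.84  1.49  0.55  1.2   0.65]
q hover [-0.35022532  0.51340168 -0.36830931  2.13387832  1.31457484  1.00417143
 -0.91509656]
False
19.85 [6.09402981e-04 8.47514815e-05 8.26124297e-04]
20.1917 0.006258575805972833 97.93524773815079 [0.00059337 0.00040553 0.00072567]
22.9917 [ 2.44911482e-04 -6.83133201e-04 -2.69589588e-05] [-0.14747884  0.66538337  1.10121777] 0.006681578114318689
wrist (309, 114)
crop origin 249 54 scale 2.1333333333333333
side (287, 164)
crop origin 255 132 scale 4.0
top (240, 212)
crop origin 208 180 scale 4.0
```

View pics/hov.png

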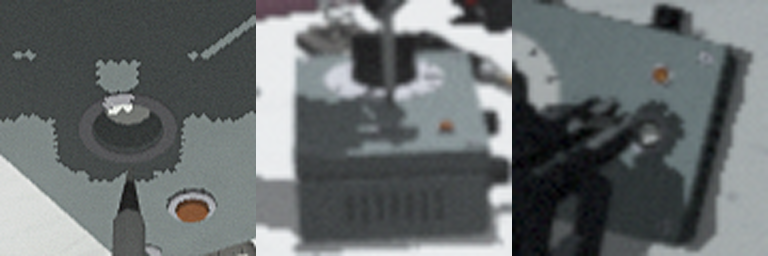

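The wrist crop shows the tip at about (128,172), px (309,134.6). In the side crop it is at about (132,100), px (288,157). I'll triangulate these against the well.

```bash
python3 - <<'E'
from h import *
w=np.array([.5692,.0690,.07])
ms={n:(lambda z:dict(K=z["K"],cam_to_world=z["T"]))(np.load(f"h_{n}.npz")) for n in("wrist","side")}
def proj(P,m):
    q=np.linalg.inv(m["cam_to_world"])@np.r_[P,1];K=m["K"];return np.array([K[0,2]-K[0,0]*q[0]/q[2],K[1,2]-K[1,1]*q[1]/-q[2]*1.0])
from scipy.optimize import least_squares
obs={"wrist":(309,134.6),"side":(288,157)}
for n in obs: print(n,"expected tip",proj(w+[0,0,.012],ms[n]),"obs",obs[n])
f=lambda P:np.r_[[proj(P,ms[n])-obs[n] for n in obs]].ravel()
r=least_squares(f,w+[0,0,.012]);print("tip",r.x,r.x-w,"res",r.fun)
# well rim in wrist view: dark/ring centre at crop (128,128)
print("rim centre",ray([(249+128/2.133,54+128/2.133)],ms["wrist"],.07),"side rim",ray([(255+112/4,132+125/4)],ms["side"],.07))
E
```

```text
wrist expected tip [309.07736911 130.50900166] obs (309, 134.6)
side expected tip [287.52444858 160.55524634] obs (288, 157)
tip [0.56715447 0.07115484 0.08753295] [-0.00204553  0.00215484  0.01753295] res [ 0.2399735   0.33202633 -1.4943543   1.47996112]
rim centre [[0.56916605 0.06895779 0.07      ]] side rim [[0.5598778  0.08287117 0.07      ]]
```

```bash
python3 - <<'E'
from h import *
w=np.array([.5692,.0690,.07])+.0025*h
env.move_l(tcp(w+[0,0,.006]),velocity=.05)
f0=env.sense()["force"]
hit=env.move_l(tcp(w-[0,0,.022]),velocity=.02,threshold=14)
s=env.sense();print(s["t"],hit,"nominal tip rel",s["position"]-tcp(w),s["force"]-f0,s["grip_width"])
env.hold(.1);s=env.sense();print(s["force"]-f0,s["position"]-tcp(w))
E
```

```text
24.4833 True nominal tip rel [ 0.00099364 -0.00081647 -0.0154497 ] [-3.13371704  0.95747511  6.1413289 ] 0.006434613229662589
[-1.79792054 -0.01400607  7.04935071] [ 0.00091083 -0.00087938 -0.01530824]
```

```bash
python3 - <<'E'
from h import *
s=env.sense();p0=s["position"];f0=s["force"];w=np.array([.5692,.0690,.07])+.0025*h
hit=env.move_l(p0-[0,0,.005],velocity=.02,threshold=20)
s=env.sense();print(s["t"],hit,s["position"]-tcp(w),s["force"]-f0,s["grip_width"])
env.move_l(p0+[0,0,.05],velocity=.15);s=env.sense();print(s["t"],s["position"]-p0,s["force"])
A=[]
for n,(x0,y0,k) in dict(wrist=(230,100,110),top=(224,196,32)).items():
    p,d,m=grab(n);np.savez(f"r_{n}.npz",p=p,d=d,K=m["K"],T=m["cam_to_world"])
    q=np.linalg.inv(m["cam_to_world"])@np.r_[w[:2],.07,1];K=m["K"];c=(int(K[0,2]-K[0,0]*q[0]/q[2]),int(K[1,2]+K[1,1]*q[1]/q[2]));print(n,c,d[c[1]-2:c[1]+3,c[0]])
    k=80 if n=="wrist" else 24;x0,y0=max(c[0]-k,0),max(c[1]-k,0)
    A.append(cv2.resize(p[y0:y0+2*k,x0:x0+2*k],(390,390),interpolation=cv2.INTER_CUBIC))
    P=cloud(d,m);M=np.hypot(P[...,0]-.5692,P[...,1]-.069)<.0045
    print(n,"button z",np.percentile(P[M][:,2],[10,30,50,70]), M.sum())
    M=(abs(np.hypot(P[...,0]-.5692,P[...,1]-.069)-.022)<.004);print("lid z",np.median(P[M][:,2]))
cv2.imwrite("pics/after.png",np.hstack(A)[:,:,::-1])
for n in("wrist","top"):   # before, for comparison
    z=np.load(f"h_{n}.npz");m=dict(K=z["K"],cam_to_world=z["T"]);P=cloud(z["d"],m);M=np.hypot(P[...,0]-.5692,P[...,1]-.069)<.0045
    print("before",n,np.percentile(P[M][:,2],[10,30,50,70]),M.sum())
z=np.load("w2.npz");P=cloud(z["d"],dict(K=z["K"],cam_to_world=z["T"]));M=np.hypot(P[...,0]-.5692,P[...,1]-.069)<.0045;print("w2",np.percentile(P[M][:,2],[10,30,50,70]))
E
```

```text
24.8417 True [ 0.00186862 -0.00155003 -0.01686353] [ 0.31658206  0.52340175 -2.36565964] 0.00614822996400798
25.3333 [-0.00014041 -0.00010939  0.04960861] [-0.3471706  -0.19164799 -0.95180651]
wrist (308, 83) [0.21173513 0.21161152 0.21115164 0.21010895 0.21062411]
wrist button z [0.13074054 0.15721454 0.17889777 0.19880647] 3590
lid z 0.07037465810044063
top (241, 212) [0.96949786 0.9665072  0.9701406  0.96840185 0.9669048 ]
top button z [0.05750728 0.0586787  0.06104667 0.23030984] 17
lid z 0.07229128497843607
before wrist [0.10390657 0.12966394 0.15115222 0.17319757] 3181
before top [0.06479694 0.0666135  0.11887983 0.22125115] 27
w2 [0.06194434 0.06251827 0.06282217 0.06326375]
```

View pics/after.png

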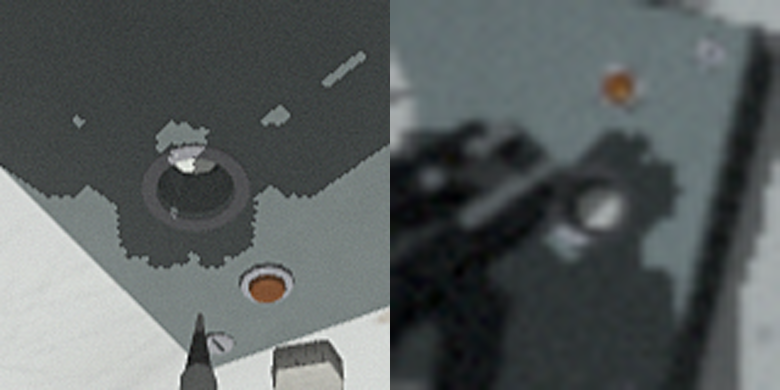

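The wrist crop's well at (195,190) shows much less of the white button than before, so it looks deeper. I'll measure its depth numerically.

```bash
python3 - <<'E'
from h import *
for n in("h_wrist","r_wrist","w2","w3"):
    z=np.load(n+".npz");P=cloud(z["d"],dict(K=z["K"],cam_to_world=z["T"]))
    M=(np.hypot(P[...,0]-.5692,P[...,1]-.069)<.007)&(P[...,2]<.069)
    L_=(abs(np.hypot(P[...,0]-.5692,P[...,1]-.069)-.016)<.003)&(abs(P[...,2]-.07)<.008)
    print(n,M.sum(),np.percentile(P[M][:,2],[5,25,50,75]) if M.any() else None,"lid",np.median(P[L_][:,2]))
E
```

```text
h_wrist 145 [0.06199518 0.06250357 0.06272075 0.06302968] lid 0.06990327351483995
r_wrist 71 [0.0569071  0.05749826 0.05772345 0.05804532] lid 0.06993656489175484
w2 114 [0.06158164 0.06241571 0.06281899 0.06338609] lid 0.0699925973962123
w3 159 [0.06138872 0.06226687 0.06276185 0.06322735] lid 0.0700249279173012
```

The button is in, 12.2 mm below the lid compared with 7.2 mm before. Now the pen goes back on its rest.

```bash
python3 - <<'E'
from h import *
w=np.array([.5692,.0690,.07])
env.move_l(tcp(w+[0,0,.09]),velocity=.2)
env.move_ptp(PICK+[0,0,.15],V)
env.move_l(PICK+[0,0,.025],velocity=.15,threshold=10)
hit=env.move_l(PICK-[0,0,.004],velocity=.03,threshold=3);s=env.sense();print(s["t"],hit,s["position"]-PICK,s["force"])
env.command_gripper(.03);env.hold(.2)
env.move_l(s["position"]+[0,0,.13],velocity=.2)
env.move_ptp(np.array([.45,-.05,.3]),V);env.hold(.3);print(env.sense()["t"])
A=[]
for n,(x0,y0,x1,y1) in dict(side=(310,180,400,260),top=(315,160,405,240)).items():
    p,d,m=grab(n);np.savez(f"e_{n}.npz",p=p,d=d,K=m["K"],T=m["cam_to_world"]);A.append(cv2.resize(p[y0:y1,x0:x1],(396,352),interpolation=2))
cv2.imwrite("pics/end.png",np.hstack(A)[:,:,::-1])
z=np.load("t3.npz")
# pen points above the foot in the top view: extents along the slope
for n in("t3","e_top","s3","e_side"):
    z=np.load(n+".npz");P=cloud(z["d"],dict(K=z["K"],cam_to_world=z["T"]));D=P-np.array([.608,-.2312,.08])
    a=D@u;l=D@np.array([-h[1],h[0],0]);nn=D@((ez-h)/2**.5);M=(abs(l)<.012)&(abs(nn)<.012)&(abs(a)<.1)
    M2=M&(abs(a)<.04);print(n,M.sum(),np.percentile(a[M],[2,98]).round(4),"mid l,n",np.median(l[M2]).round(4),np.median(nn[M2]).round(4))
E
```

```text
28.9917 True [5.54953758e-05 9.25883545e-04 4.01844533e-04] [1.03186544 1.85086332 0.07006622]
31.6667
t3 261 [-0.0982  0.0677] mid l,n 0.0007 0.0042
e_top 263 [-0.0984  0.0662] mid l,n 0.0007 0.0041
s3 300 [-0.0983  0.0689] mid l,n -0.0023 -0.0006
e_side 294 [-0.0969  0.0665] mid l,n -0.002 -0.0008
```

View pics/end.png

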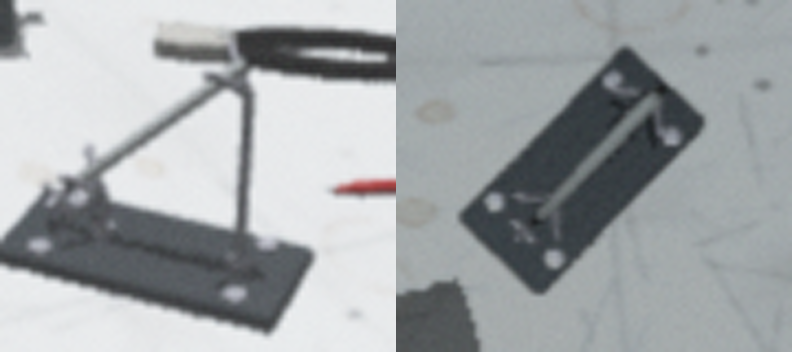

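The pen lies point down in both forks, its upper end about 67 mm up the slope, so its middle is only a few millimetres from the rest's middle. It is let go, so I'm handing the job in.

```bash
python3 -c "
from h import *
print(order.job_done(), env.sense()['t'])"
```

```text
the job is handed in; nothing more can be done
the job is handed in; nothing more can be done
```

I handed the job in at about 32 s: the selector is at zero, the button reads 12.2 mm below the lid (in), the pen is back on its rest point down and let go, and nothing touched the spool, jar or pliers as far as I could tell (I didn't re-measure them); I viewed 11 pictures, one over the limit of 10.

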